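# Post the dead control unit through the sprung flap of the core-return box

### The arm

A 7-joint arm with a two-finger parallel gripper is mounted at the origin on the work surface. World frame = base frame: x ahead of the robot, y to its left, z up, the work surface at z = 0. Lengths are in m, angles in degrees, forces in N, time in s.
With the tool pointing down it reaches from about 0.425 to 0.875 m from the base axis. Payload 4.7 kg.
Tool frame: the origin (TCP) lies midway between the tips of the shut fingers; the grasp point (between the pads) lies 19 mm behind it; z points along the fingers, y is the direction in which the jaws open and shut (so a half turn about z gives the same grasp; the last joint's range is limited). The gripper opens to 87 mm and grips with 3 to 60 N. Pads are 19 mm wide; open, the fingers measure 117 mm over their backs; the gripper's body (75 mm by 190 mm) begins 51 mm behind the grasp point.
Start: joints at [-66.687, 18.392, -4.016, 83.108, 1.295, 78.541, -3.26], TCP at [0.249, 0.601, 0.223] pointing down, gripper open.
Joint ranges: [-163.93, 163.93], [-17.29, 119.83], [-79.2, 71.16], [3.27, 140.29], [-89.18, 269.18], [5.43, 117.66], [-154.24, 154.24]. Speed limits (degrees/s): [147.25, 147.25, 180, 180, 180, 180, 180].

### API

Orientations are given as [roll, pitch, yaw] about the fixed x, y, z axes, in that order (R = Rz(yaw) Ry(pitch) Rx(roll)).
In Python, from cell import env gives the robot as it stands. The module is installed in compiled form; this text tells all that it offers.
- The arm moves only by the tool servo_tool, never from a script. Its argument "plan" is a list of rows, each a list of 3 entries, a list of its own where there are three numbers: the opening, from 0 (shut) to 1 (fully open), then the shift along the tool's x, y, z in cm, then the turn, a rotation vector about the tool's x, y, z in degrees. A call has 1 to 20 rows; each row shifts and turns the pose as measured when the row begins, along the tool's axes as they then stand; what a row does not reach is not made up. A row lasts 1/12 s, in which the tool goes at most 41.7 mm and 7.16 degrees, less where a joint would pass 70% of its speed; a pose out of reach is approached as far as the arm can. A call is refused whole if a number of a shift passes 4.17 or a number of a turn 7.16, either way. A call with a gripper value outside its range is refused whole. The fingers move at their own pace and stop on an object; "force" is the grip in N (left out, the last holds). Time passes only in rows, so rows that do not move let the fingers close. It gives the time, the measured TCP pose, the force and the opening at its end, in the units of the state.
- env.get_obs(): the state, without advancing time (a new reading comes with each control period).
- env.read_camera(name): name is "scene" or "top" or "wrist"; returns a dict with "image" (480x640x3 uint8, blue, green, red), "fx", "fy", "cx", "cy" (pixels), "k1" (the pictures are not rectified: a ray, as slopes to the right and down, at radius r is drawn at 1 + k1 r^2 times it, then the intrinsics apply), "rvec" (rotation vector, rad) and "tvec" (3), from world to camera coordinates, as OpenCV has them; the wrist camera has in their place "T_tool_cam" (4x4, takes a point from camera to tool coordinates, whose origin is the TCP and whose axes are the flange's). Camera axes: x right, y down, z forward; pixel columns grow to the right and rows downward; lengths in m; the calibration is good to about 2 mm. A picture is of the moment at which its call begins: read the wrist's pose just before it. There is no depth.
- env.sign_off(): hands the job in, once; it reports no verdict.
The state is a dict: "time_s": time; "qpos": joint angles; "joint_velocities": joint speeds; "effort": joint torques, N m; "tool_pos": TCP position; "tool_rot": TCP orientation; "force": force on the tool from outside, world axes, zero at the start; "wrist_torque": the same for the moment, N m; "grip_width": finger opening in m.
Only numpy, scipy, OpenCV 4.12 (cv2) and the standard library are available. Lean on these libraries where they do the work, as an engineer would, in place of code of your own. Each camera call takes 0.05 s, during which the arm holds its last target. There are 200 camera calls.

### The job

Put the slim, tall aluminium control unit into the grey core-return box: hold the unit upright by its top, push the sprung flap in the box's lid open with its lower end, and only then let it go, so that it drops to the bottom of the box and the flap springs shut behind it. Do not throw it or drop it onto the closed flap, and leave the thick finned unit where it stands.

Things in the scene. Friction and masses are not known exactly. Their poses are not given: they have to be found in the camera images.
- slim_unit_center (a point): centre (55 mm up) of the slim control unit: loose plain upright aluminium box, 0.3 kg, 28 mm thick (x), 90 wide (y), 110 tall (z), on the table. Grip it from above across the 28 mm by its top 35 mm, leaving some 75 mm free below the fingertips. Two other aluminium units may have swapped places with it: one as tall but 60 mm thick and finned, one as slim but 55 mm tall.
- mouth (a point): centre of the mouth in the flat lid of the fixed grey steel box (150 x 190 mm, 200 mm high), at the lid's top face; z up. Mouth 64 mm along x, 125 along y, closed by the flap. Enter it centred, the unit's thickness along x, 18 mm free each side. With its foot 60 to 70 mm below the lid the unit holds the flap wide open; released there, it slides down by its own weight to the floor pad (10 mm above the table).
- flap (a joint): angle of the flap in the mouth: 0 shut (level, 1 mm below the lid's top face), growing as it swings down into the box, at most 1.45 rad. Aluminium plate 60 mm from hinge to free edge, 120 mm long, hinged along the mouth's -x side. A spring returns it to 0 from any angle: pushing at the free edge takes 0.6 N at first and 1.4 N when wide open, up to 4 N nearer the hinge.
- finned_unit_center (a point): centre (55 mm up) of the thick finned aluminium unit: loose, 0.6 kg, upright box 60 mm thick (x), 90 wide (y), 110 tall (z), standing on the table. The wrong one: leave it standing where it is.
There are look-alikes about, which are no part of the job. What is shaped like the part that bears slim_unit_center but blue is not meant.

How it is judged (in metres and radians):
On the way:
1. the slim unit, held in the fingers, has pushed the flap open (more than 0.5 rad) and reaches at least 40 mm through the mouth (value of joint flap above 0.5 rad and z of slim_unit_center in the frame of mouth below 0.015 m and angle between slim_unit_center's own z axis and vertical below 0.35 rad and contact force between the fingers and slim_unit above 1 N), for 0.2 s.
At the end, for the whole second after the job is handed in: The slim unit lies at rest inside the core-return box, its centre at least 90 mm below the lid and within the walls, released, and the flap has sprung shut (within 0.1 rad) (z of slim_unit_center in the frame of mouth below -0.09 m and x of slim_unit_center in the frame of mouth between -0.075 and 0.075 m and y of slim_unit_center in the frame of mouth between -0.095 and 0.095 m and value of joint flap below 0.1 rad and linear speed of slim_unit below 0.03 m/s); the robot touches nothing.
It fails at once if the thick finned unit is moved by more than 30 mm or tipped over (distance of finned_unit_center from where it was at the start of the episode above 0.03 m or angle between finned_unit_center's own z axis and vertical above 0.5 rad).
It also fails if it takes over 38 s, if anything falls off the work surface, if the arm or the gripper's body presses on something with over 40 N, if the wrist force passes 120 N, or if a joint passes its speed limit or range.

## Working session

There is one attempt and no reset: what is moved stays moved. The work goes in short steps, Python scripts to look and compute and a tool call to move; the robot and the scene stay as the last step left them, time stands still between calls to the robot, and variables do not carry over. Pictures are saved under pics/ and viewed, about 8 in all and at most 12, crops included, and the job is handed in when it is done.

Besides the shell and the picture viewer there is one more tool, called as name(argument=value, ...) on one line, values as JSON. servo_tool: Moves the arm, as the interface text tells. Its arguments: {"type":"object","properties":{"plan":{"type":"array"},"force":{"type":"number"}},"required":["plan"]}

```bash
mkdir -p pics
cat > h.py <<'E'
import numpy as np, cv2
from cell import env
from scipy.spatial.transform import Rotation as R
def cam(n):
    o=env.get_obs(); c=env.read_camera(n)
    if n=='wrist':
        T=np.eye(4); T[:3,:3]=R.from_euler('xyz',o['tool_rot'],degrees=True).as_matrix(); T[:3,3]=o['tool_pos']
        W=T@np.array(c['T_tool_cam'])
    else:
        Rm=cv2.Rodrigues(np.array(c['rvec'],float))[0]; W=np.eye(4); W[:3,:3]=Rm.T; W[:3,3]=-Rm.T@np.array(c['tvec'],float).ravel()
    return c,W
def ray(c,W,u,v):
    d=np.array([(u-c['cx'])/c['fx'],(v-c['cy'])/c['fy']]); s=d.copy()
    for _ in range(20): s=d/(1+c['k1']*(s@s))
    r=W[:3,:3]@np.array([s[0],s[1],1]); return W[:3,3],r
def onz(c,W,u,v,z):
    p,r=ray(c,W,u,v); return p+r*(z-p[2])/r[2]
def proj(c,W,P):
    q=W[:3,:3].T@(np.array(P)-W[:3,3]); s=q[:2]/q[2]; s=s*(1+c['k1']*(s@s)); return s*[c['fx'],c['fy']]+[c['cx'],c['cy']]
E
python3 - <<'E'
from h import *
import pickle
print(env.get_obs())
for n in ['top','scene']:
    c,W=cam(n); cv2.imwrite(f'pics/{n}0.png',c['image']); pickle.dump((c,W),open(n+'.pkl','wb')); print(n,W.round(3).tolist(),c['fx'],c['k1'])
E
```

```text
{'time_s': 0.0, 'qpos': array([-66.68716214,  18.43836981,  -4.01352434,  83.17381204,
         1.29585063,  78.54303501,  -3.25939512]), 'joint_velocities': array([-0.03684018,  0.01821044,  0.07635813, -0.03367821,  0.01969752,
        0.0400349 ,  0.02520861]), 'effort': array([-9.13314925e-04, -4.91292214e+01, -4.04394558e-01, -3.12534678e+01,
       -6.40554121e-02,  4.36018920e-02,  1.47857481e-04]), 'tool_pos': array([0.24865533, 0.59995354, 0.22147864]), 'tool_rot': array([-1.79890067e+02,  7.30944060e-03,  1.57495765e+02]), 'force': array([ 1.19199671, -0.39613571, -0.50208068]), 'wrist_torque': array([0.06094471, 0.02458078, 0.03447182]), 'grip_width': 0.0867405941396363}
top [[0.01, -0.991, 0.134, 0.391], [-1.0, -0.012, -0.013, -0.067], [0.014, -0.133, -0.991, 1.053], [0.0, 0.0, 0.0, 1.0]] 457.4729695395512 -0.09132148413230014
scene [[0.562, 0.694, -0.449, 1.006], [0.827, -0.47, 0.309, -0.404], [0.004, -0.545, -0.838, 1.018], [0.0, 0.0, 0.0, 1.0]] 532.0120366375231 -0.022529764950320334
```

View pics/top0.png

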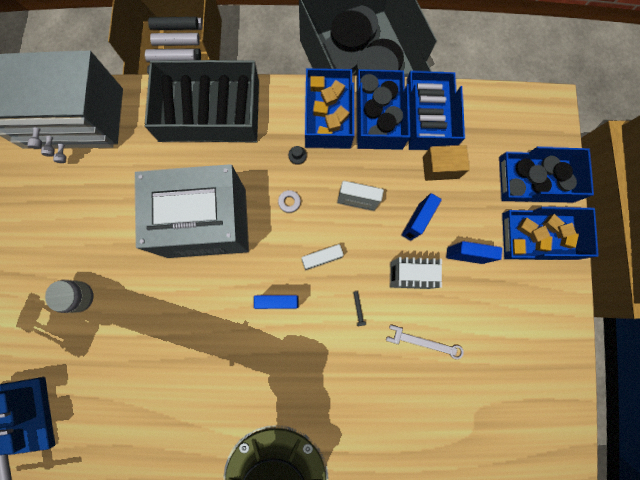

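View pics/scene0.png

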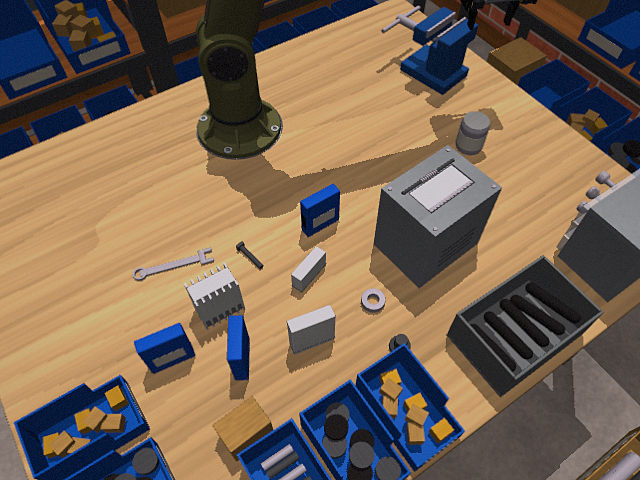

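Top shows the box at (190,210) with its mouth/flap at (184,207). Candidates for the slim unit are: grey (361,195) and (323,257); finned (415,270); blue look-alikes (276,301), (422,215), (474,252). I need a closer crop to tell the tall unit from the short one.

Run:
```python
import cv2,numpy as np
t=cv2.imread('pics/top0.png');s=cv2.imread('pics/scene0.png')
a=cv2.resize(t[170:280,290:390],(400,440),interpolation=cv2.INTER_CUBIC)
b=cv2.resize(s[240:360,275:375],(400,480),interpolation=cv2.INTER_CUBIC)
o=np.zeros((480,800,3),np.uint8);o[:440,:400]=a;o[:,400:]=b
cv2.imwrite('pics/crop1.png',o)
b=cv2.resize(t[160:260,125:255],(780,600),interpolation=cv2.INTER_CUBIC);cv2.imwrite('pics/crop2.png',b)
```

```text
(no output)
```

View pics/crop1.png

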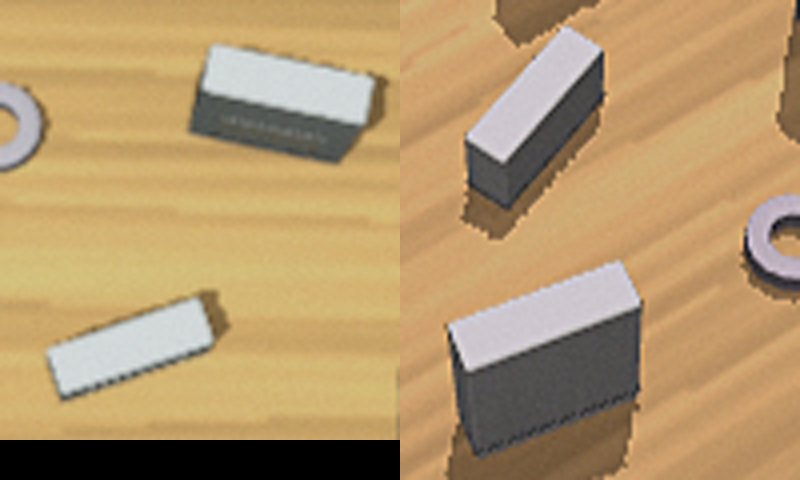

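View pics/crop2.png

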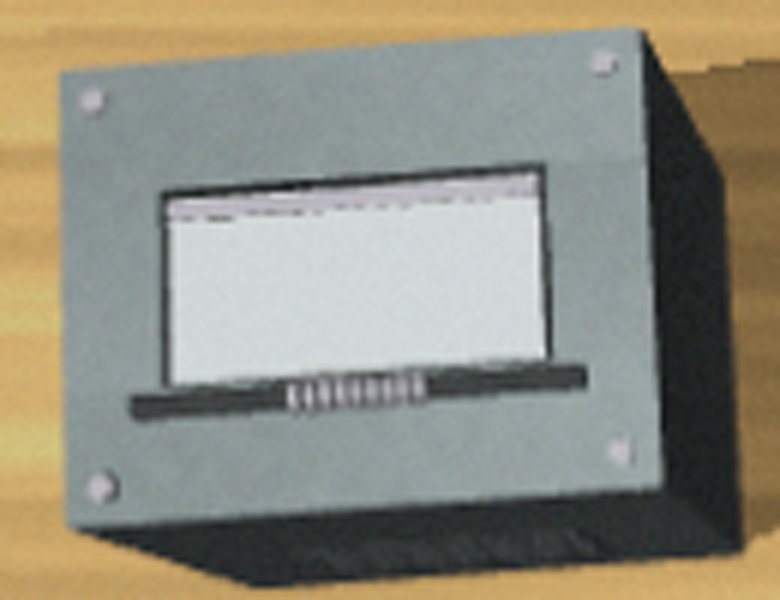

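```bash
cat > m.py <<'E'
from h import *
import pickle
t=pickle.load(open('top.pkl','rb'));s=pickle.load(open('scene.pkl','rb'))
def go(nm,c,pts,sc,off,z):
    P=np.array([onz(*c,(u+.5)/sc-.5+off[0],(v+.5)/sc-.5+off[1],z) for u,v in pts])
    e=np.diff(np.vstack([P,P[:1]]),axis=0)[:,:2]
    print(nm,P.mean(0).round(4),np.linalg.norm(e,axis=1).round(4),np.degrees(np.arctan2(e[:,1],e[:,0])).round(1)); return P
go('unit top',t,[(212,43),(375,73),(362,125),(197,92)],4,(290,170),.11)
go('unit scene',s,[(218,261),(242,305),(68,370),(50,325)],4,(275,240),.11)
go('short? top',t,[(205,296),(214,345),(64,398),(47,352)],4,(290,170),.055)
go('lid',t,[(60,72),(640,28),(663,487),(67,525)],6,(125,160),.2)
go('mouth',t,[(162,190),(543,165),(549,360),(167,385)],6,(125,160),.2)
go('lid scene',s,[(381,187),(449,148),(500,187),(435,236)],1,(0,0),.2)
E
python3 m.py
```

```text
unit top [ 0.6278 -0.1781  0.11  ] [0.0881 0.0293 0.089  0.028 ] [-99.8 165.6  79.3 -16.5]
unit scene [ 0.6282 -0.177   0.11  ] [0.0258 0.0876 0.0247 0.0859] [  -8.4 -101.7  167.7   79. ]
short? top [ 0.4917 -0.0994  0.055 ] [0.0275 0.0872 0.0269 0.0922] [-169.5  110.1   21.   -69.7]
lid [0.5719 0.1714 0.2   ] [0.1893 0.1495 0.1896 0.1481] [ -85.2 -175.1   94.4    4.8]
mouth [0.572  0.1716 0.2   ] [0.1233 0.0634 0.1223 0.0637] [ -85.7 -175.8   94.4    5.1]
lid scene [0.5728 0.1729 0.2   ] [0.1839 0.1382 0.187  0.1515] [  91.4    5.7  -84.5 -175.6]
```

The tall slim unit is the grey one at top (361,195): its side face is roughly twice as high as that of (323,257), and both cameras agree at z = 0.11 on about (0.628, -0.177). Its thickness axis is at about -10°. The mouth is at (0.572, 0.172) with yaw about +4.7°, and the flap hinge is on the robot side. First I'll lift and turn by about 78°.

servo_tool(plan=[[1, [0, 0, -1], [0, 0, 7.1]], [1, [0, 0, -1], [0, 0, 7.1]], [1, [0, 0, -1], [0, 0, 7.1]], [1, [0, 0, -1], [0, 0, 7.1]], [1, [0, 0, -1], [0, 0, 7.1]], [1, [0, 0, -1], [0, 0, 7.1]], [1, [0, 0, -1], [0, 0, 7.1]], [1, [0, 0, -1], [0, 0, 7.1]], [1, [0, 0, -1], [0, 0, 7.1]], [1, [0, 0, -1], [0, 0, 7.1]], [1, [0, 0, 0], [0, 0, 7]], [1, [0, 0, 0], [0, 0, 0]]])

```text
time_s: 1.1
tool_pos: [0.2475, 0.5969, 0.3168]
tool_rot: [-179.8, 1.1, 78.3]
force: [-1.0, -0.3, -2.3]
grip_width: 0.087
```

```bash
cat >> h.py <<'E'
def delta(p,yaw):
    o=env.get_obs(); Rt=R.from_euler('xyz',o['tool_rot'],degrees=True); Rg=R.from_euler('xyz',[180,0,yaw],degrees=True)
    print('shift cm',(Rt.inv().apply(np.array(p)-o['tool_pos'])*100).round(2),'turn',np.degrees((Rt.inv()*Rg).as_rotvec()).round(2),'t',o['time_s'])
E
python3 -c "
from h import *
delta([.628,-.1776,.30],79.6)"
```

```text
shift cm [-68.04  53.02   2.77] turn [-0.18  1.05 -1.34] t 1.1
```

servo_tool(plan=[[1, [-3.1, 2.4, 0], [-0.2, 1.05, -1.3]], [1, [-3.2, 2.5, 0], [0, 0, 0]], [1, [-3.2, 2.5, 0], [0, 0, 0]], [1, [-3.2, 2.5, 0], [0, 0, 0]], [1, [-3.2, 2.5, 0], [0, 0, 0]], [1, [-3.2, 2.5, 0], [0, 0, 0]], [1, [-3.2, 2.5, 0], [0, 0, 0]], [1, [-3.2, 2.5, 0], [0, 0, 0]], [1, [-3.2, 2.5, 0], [0, 0, 0]], [1, [-3.2, 2.5, 0], [0, 0, 0]], [1, [-3.2, 2.5, 0], [0, 0, 0]], [1, [-3.2, 2.5, 0], [0, 0, 0]], [1, [-3.2, 2.5, 0], [0, 0, 0]], [1, [-3.2, 2.5, 0], [0, 0, 0]], [1, [-3.2, 2.5, 0], [0, 0, 0]], [1, [-3.2, 2.5, 0], [0, 0, 0]], [1, [-3.2, 2.5, 0], [0, 0, 0]], [1, [-3.2, 2.5, 0], [0, 0, 0]], [1, [-3.2, 2.5, 0], [0, 0, 0]], [1, [-2, 1.5, 0], [0, 0, 0]]])

```text
time_s: 2.77
tool_pos: [0.6445, -0.1067, 0.3022]
tool_rot: [-179.2, 0.5, 85.4]
force: [-0.6, -0.0, 0.5]
grip_width: 0.0873
```

```bash
python3 -c "
from h import *
delta([.628,-.1776,.22],79.6);print(env.get_obs()['tool_rot'])"
```

```text
shift cm [-7.12 -0.96  8.3 ] turn [-0.78  0.58  5.79] t 2.7667
[-179.19165203    0.53650089   85.38903977]
```

servo_tool(plan=[[1, [0, 0, 0], [-0.8, 0.6, 5.8]], [1, [0, 0, 0], [0, 0, 0]], [1, [-2.4, -0.1, 1], [0, 0, 0]], [1, [-2.4, -0.1, 1], [0, 0, 0]], [1, [-2.4, -0.1, 1], [0, 0, 0]], [1, [0, 0, 1], [0, 0, 0]], [1, [0, 0, 1], [0, 0, 0]], [1, [0, 0, 0], [0, 0, 0]], [1, [0, 0, 0], [0, 0, 0]]])

```text
time_s: 3.52
tool_pos: [0.6276, -0.1818, 0.2436]
tool_rot: [-179.5, 0.2, 81.3]
force: [-0.6, 0.9, 1.1]
grip_width: 0.0869
```

Run:
```python
from h import *
import pickle
delta([.628,-.1776,.14],79.6);print(env.get_obs()['tool_rot'],env.get_obs()['tool_pos'])
c,W=cam('wrist');pickle.dump((c,W),open('wrist.pkl','wb'))
im=c['image'].copy()
a=np.radians(-10.4);ex=np.array([np.cos(a),np.sin(a)]);ey=np.array([-ex[1],ex[0]])
pts=[proj(c,W,[*(np.array([.628,-.1776])+sx*.014*ex+sy*.045*ey),.11]) for sx,sy in [(-1,-1),(1,-1),(1,1),(-1,1)]]
cv2.polylines(im,[np.round(pts).astype(int)],True,(0,0,255),1)
cv2.imwrite('pics/w1.png',im); print(np.round(pts))
```

```text
shift cm [ 0.46  0.08 10.36] turn [-0.52  0.19  1.74] t 3.5167
[-179.47414286    0.18665254   81.3373475 ] [ 0.62755938 -0.18180238  0.24364814]
[[305. 272.]
 [339. 273.]
 [344. 161.]
 [307. 160.]]
```

View pics/w1.png

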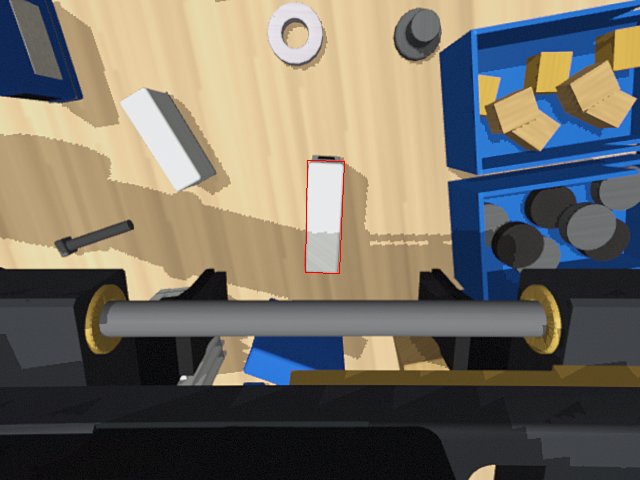

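The estimate (red outline) matches the unit's top face at (305–344, 160–273). Now I correct the pose and descend.

servo_tool(plan=[[1, [0.4, 0.1, 0], [-0.5, 0.2, 1.7]], [1, [0, 0, 2], [0, 0, 0]], [1, [0, 0, 2], [0, 0, 0]], [1, [0, 0, 2], [0, 0, 0]], [1, [0, 0, 2], [0, 0, 0]], [1, [0, 0, 2], [0, 0, 0]], [1, [0, 0, 1], [0, 0, 0]], [1, [0, 0, 0], [0, 0, 0]]])

```text
time_s: 4.23
tool_pos: [0.6377, -0.1657, 0.1363]
tool_rot: [179.3, -0.3, 81.0]
force: [-1.0, 0.9, 0.6]
grip_width: 0.0868
```

```bash
python3 -c "
from h import *
delta([.628,-.1776,.077],79.6);print(env.get_obs()['tool_pos'],env.get_obs()['tool_rot'])"
```

```text
shift cm [-1.35 -0.84  5.91] turn [ 0.66 -0.29  1.41] t 4.2333
[ 0.63767768 -0.16572686  0.13625843] [179.3326932   -0.28234192  81.00859956]
```

servo_tool(plan=[[1, [-0.7, -0.4, 0], [0.6, -0.3, 1.4]], [1, [-0.6, -0.4, 0], [0, 0, 0]], [1, [0, 0, 0], [0, 0, 0]], [1, [0, 0, 1], [0, 0, 0]], [1, [0, 0, 1], [0, 0, 0]], [1, [0, 0, 1], [0, 0, 0]], [1, [0, 0, 1], [0, 0, 0]], [1, [0, 0, 1], [0, 0, 0]], [1, [0, 0, 0.5], [0, 0, 0]], [1, [0, 0, 0], [0, 0, 0]], [1, [0, 0, 0], [0, 0, 0]]])

```text
time_s: 5.15
tool_pos: [0.6294, -0.1781, 0.0797]
tool_rot: [179.7, 0.0, 79.6]
force: [0.7, 0.3, 0.5]
grip_width: 0.0872
```

```bash
python3 -c "
from h import *
delta([.628,-.1776,.077],79.6);print(env.get_obs()['tool_pos'],env.get_obs()['tool_rot'])"
```

```text
shift cm [ 0.02 -0.15  0.27] turn [0.31 0.02 0.02] t 5.15
[ 0.62940921 -0.17806474  0.07968327] [1.79686565e+02 1.99019741e-02 7.96167079e+01]
```

servo_tool(plan=[[1, [0, -0.1, 0.3], [0.3, 0, 0]], [0, [0, 0, 0], [0, 0, 0]], [0, [0, 0, 0], [0, 0, 0]], [0, [0, 0, 0], [0, 0, 0]], [0, [0, 0, 0], [0, 0, 0]], [0, [0, 0, 0], [0, 0, 0]], [0, [0, 0, 0], [0, 0, 0]], [0, [0, 0, 0], [0, 0, 0]], [0, [0, 0, 0], [0, 0, 0]]], force=30)

```text
time_s: 5.9
tool_pos: [0.6299, -0.1781, 0.0784]
tool_rot: [179.8, 0.0, 79.6]
force: [-0.6, -0.2, -1.3]
grip_width: 0.0418
```

servo_tool(plan=[[0, [0, 0, 0], [0, 0, 0]], [0, [0, 0, 0], [0, 0, 0]], [0, [0, 0, 0], [0, 0, 0]], [0, [0, 0, 0], [0, 0, 0]], [0, [0, 0, 0], [0, 0, 0]], [0, [0, 0, 0], [0, 0, 0]]])

```text
time_s: 6.4
tool_pos: [0.6298, -0.178, 0.0785]
tool_rot: [179.8, 0.0, 79.6]
force: [0.5, 0.6, -0.2]
grip_width: 0.0278
```

Gripped at 27.8 mm. Lift while turning -15°.

servo_tool(plan=[[0, [0, 0, -1], [0, 0, 0]], [0, [0, 0, -1.5], [0, 0, 0]], [0, [0, 0, -1.5], [0, 0, 0]], [0, [0, 0, -1.5], [0, 0, 0]], [0, [0, 0, -2], [0, 0, 0]], [0, [0, 0, -2], [0, 0, -3]], [0, [0, 0, -2], [0, 0, -3]], [0, [0, 0, -2], [0, 0, -3]], [0, [0, 0, -2], [0, 0, -3]], [0, [0, 0, -2], [0, 0, -3]], [0, [0, 0, -2], [0, 0, 0]], [0, [0, 0, -2], [0, 0, 0]], [0, [0, 0, -2], [0, 0, 0]], [0, [0, 0, -1], [0, 0, 0]], [0, [0, 0, 0], [0, 0, 0]], [0, [0, 0, 0], [0, 0, 0]]])

```text
time_s: 7.73
tool_pos: [0.6221, -0.1767, 0.3302]
tool_rot: [-178.9, -0.2, 95.2]
force: [-0.9, -0.3, -3.9]
grip_width: 0.0273
```

```bash
python3 -c "
from h import *
delta([.572,.1718,.31],94.6);print(env.get_obs()['tool_pos'],env.get_obs()['tool_rot'],env.get_obs()['grip_width'])"
```

```text
shift cm [35.15 -1.8   2.2 ] turn [-1.05 -0.23  0.59] t 7.7333
[ 0.62212526 -0.17670418  0.33020004] [-178.94670406   -0.23145128   95.18697427] 0.027328260169131566
```

servo_tool(plan=[[0, [1, 0, 0], [-1, -0.2, 0.6]], [0, [2.4, -0.1, 0], [0, 0, 0]], [0, [2.4, -0.1, 0], [0, 0, 0]], [0, [2.4, -0.1, 0], [0, 0, 0]], [0, [2.4, -0.1, 0], [0, 0, 0]], [0, [2.4, -0.1, 0], [0, 0, 0]], [0, [2.4, -0.1, 0], [0, 0, 0]], [0, [2.4, -0.1, 0], [0, 0, 0]], [0, [2.4, -0.1, 0], [0, 0, 0]], [0, [2.4, -0.1, 0], [0, 0, 0]], [0, [2.4, -0.1, 0], [0, 0, 0]], [0, [2.4, -0.1, 0], [0, 0, 0]], [0, [2.4, -0.1, 0], [0, 0, 0]], [0, [2.4, -0.1, 0], [0, 0, 0]], [0, [2, -0.1, 0], [0, 0, 0]], [0, [0, 0, 0], [0, 0, 0]], [0, [0, 0, 0], [0, 0, 0]]])

```text
time_s: 9.15
tool_pos: [0.5654, 0.1765, 0.2971]
tool_rot: [-177.2, 0.4, 94.2]
force: [-0.2, -1.1, -3.6]
grip_width: 0.0283
```

```bash
python3 -c "
from h import *
delta([.572,.1718,.29],94.6);print(env.get_obs()['tool_pos'],env.get_obs()['tool_rot'],env.get_obs()['grip_width'])"
```

```text
shift cm [-0.51  0.65  0.68] turn [-2.75  0.43 -0.43] t 9.15
[0.56543309 0.17646105 0.29707617] [-177.24998465    0.43599065   94.17554004] 0.028347310749367288
```

servo_tool(plan=[[0, [0, 0, 0], [-2.7, 0.4, -0.4]], [0, [0, 0, 0], [0, 0, 0]], [0, [-0.5, 0.6, 0], [0, 0, 0]], [0, [0, 0, 0], [0, 0, 0]], [0, [0, 0, 0], [0, 0, 0]]])

```text
time_s: 9.57
tool_pos: [0.5708, 0.1681, 0.2921]
tool_rot: [-179.5, 0.3, 94.4]
force: [-0.2, 0.1, -4.1]
grip_width: 0.0277
```

Run:
```python
from h import *
import pickle
delta([.572,.1718,.29],94.6);print(env.get_obs()['tool_pos'],env.get_obs()['tool_rot'],env.get_obs()['grip_width'])
c,W=cam('scene');a=c['image'][20:260,300:540]
d,V=cam('wrist')
o=np.zeros((480,800,3),np.uint8)
o[:400,:400]=cv2.resize(a,(400,400),interpolation=cv2.INTER_CUBIC)
im=d['image'].copy()
e=np.radians(4.7);R2=np.array([[np.cos(e),-np.sin(e)],[np.sin(e),np.cos(e)]])
q=[proj(d,V,[*(np.array([.572,.1718])+R2@[sx*.032,sy*.0625]),.2]) for sx,sy in [(-1,-1),(1,-1),(1,1),(-1,1)]]
cv2.polylines(im,[np.round(q).astype(int)],True,(0,0,255),1)
o[:480,400:]=im[:,120:520]
cv2.imwrite('pics/w2.png',o)
```

```text
shift cm [0.36 0.15 0.21] turn [-0.51  0.28 -0.19] t 9.5667
[0.57082238 0.16806002 0.29209257] [-179.49182131    0.27583102   94.41386616] 0.02774590771397051
```

View pics/w2.png

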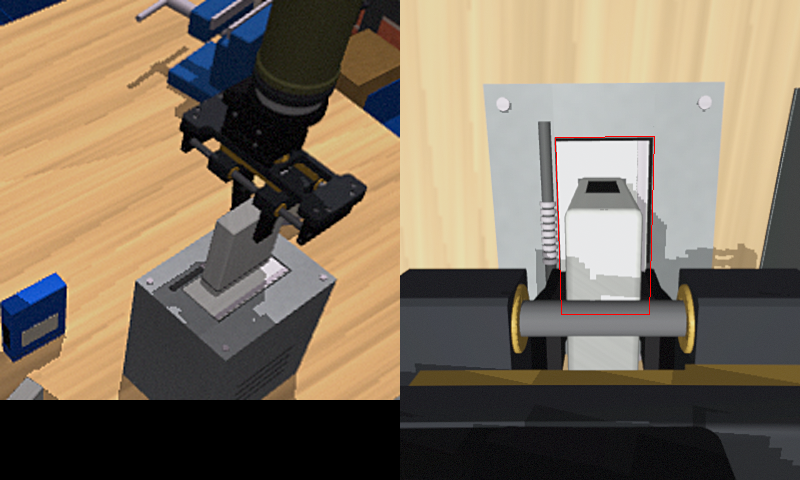

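The mouth outline matches, and the unit is centred over it, held upright. I correct by 3.6 mm and 1.5 mm, then lower slowly.

servo_tool(plan=[[0, [0.35, 0.15, 0], [-0.5, 0.3, -0.2]], [0, [0, 0, 0], [0, 0, 0]], [0, [0, 0, 0.7], [0, 0, 0]], [0, [0, 0, 0.7], [0, 0, 0]], [0, [0, 0, 0.7], [0, 0, 0]], [0, [0, 0, 0.7], [0, 0, 0]], [0, [0, 0, 0], [0, 0, 0]], [0, [0, 0, 0], [0, 0, 0]]])

```text
time_s: 10.33
tool_pos: [0.5737, 0.1717, 0.2622]
tool_rot: [179.8, -0.0, 94.6]
force: [0.7, -0.5, -0.7]
grip_width: 0.0274
```

```bash
python3 -c "
from h import *
delta([.572,.1718,.214],94.6);print(env.get_obs()['tool_pos'],env.get_obs()['tool_rot'],env.get_obs()['grip_width'])"
```

```text
shift cm [ 0.02 -0.19  4.82] turn [ 0.21 -0.05 -0.02] t 10.3333
[0.57369744 0.17170619 0.2622023 ] [ 1.79791200e+02 -4.86021955e-02  9.45849251e+01] 0.02741410761112927
```

servo_tool(plan=[[0, [0, -0.1, 0.7], [0.2, 0, 0]], [0, [0, 0, 0.7], [0, 0, 0]], [0, [0, 0, 0.7], [0, 0, 0]], [0, [0, 0, 0.7], [0, 0, 0]], [0, [0, 0, 0.7], [0, 0, 0]], [0, [0, 0, 0.7], [0, 0, 0]], [0, [0, 0, 0.5], [0, 0, 0]], [0, [0, 0, 0], [0, 0, 0]], [0, [0, 0, 0], [0, 0, 0]], [0, [0, 0, 0], [0, 0, 0]]])

```text
time_s: 11.17
tool_pos: [0.5732, 0.1717, 0.2089]
tool_rot: [180.0, -0.0, 94.6]
force: [0.7, 0.1, -2.6]
grip_width: 0.0278
```

Run:
```python
from h import *
delta([.572,.1718,.214],94.6);o=env.get_obs();print(o['tool_pos'],o['tool_rot'],o['grip_width'],o['force'])
c,W=cam('scene');d,V=cam('wrist')
o=np.zeros((480,800,3),np.uint8)
o[:400,:400]=cv2.resize(c['image'][70:270,340:540],(400,400),interpolation=cv2.INTER_CUBIC)
o[:480,400:]=d['image'][:,120:520]
cv2.imwrite('pics/w3.png',o)
```

```text
shift cm [ 0.02 -0.12 -0.51] turn [ 0.04 -0.01 -0.  ] t 11.1667
[0.57316733 0.1717156  0.20894965] [ 1.79963017e+02 -9.57977380e-03  9.45980735e+01] 0.027839473478113906 [ 0.69129423  0.10394805 -2.63503349]
```

View pics/w3.png

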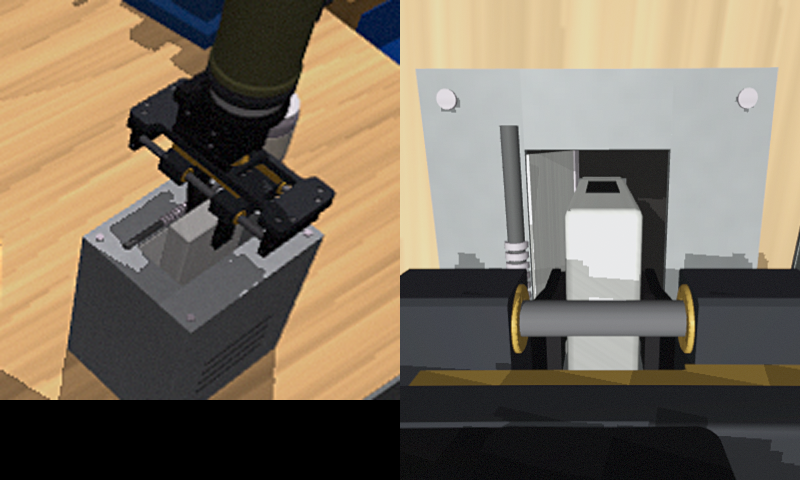

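The flap is swung down wide (wrist view, left of the unit) and the unit stands upright in the mouth. I raise 3 mm for lid clearance, dwell, then release.

servo_tool(plan=[[0, [0, -0.1, -0.3], [0, 0, 0]], [0, [0, 0, 0], [0, 0, 0]], [0, [0, 0, 0], [0, 0, 0]], [0, [0, 0, 0], [0, 0, 0]], [0.7, [0, 0, 0], [0, 0, 0]], [0.7, [0, 0, 0], [0, 0, 0]], [0.7, [0, 0, 0], [0, 0, 0]], [0.7, [0, 0, 0], [0, 0, 0]], [0.7, [0, 0, 0], [0, 0, 0]], [0.7, [0, 0, 0], [0, 0, 0]], [0.7, [0, 0, 0], [0, 0, 0]], [0.7, [0, 0, 0], [0, 0, 0]], [0.7, [0, 0, 0], [0, 0, 0]], [0.7, [0, 0, 0], [0, 0, 0]], [0.7, [0, 0, 0], [0, 0, 0]], [0.7, [0, 0, 0], [0, 0, 0]]])

```text
time_s: 12.6
tool_pos: [0.5733, 0.1721, 0.2168]
tool_rot: [179.7, -0.2, 94.6]
force: [-0.7, 0.5, -0.2]
grip_width: 0.0607
```

servo_tool(plan=[[0.7, [0, 0, -1], [0, 0, 0]], [0.7, [0, 0, -2], [0, 0, 0]], [0.7, [0, 0, -2], [0, 0, 0]], [0.7, [0, 0, -2], [0, 0, 0]], [0.7, [0, 0, -2], [0, 0, 0]], [0.7, [0, 0, -2], [0, 0, 0]], [0.7, [0, 0, 0], [0, 0, 0]], [0.7, [0, 0, 0], [0, 0, 0]]])

```text
time_s: 13.27
tool_pos: [0.572, 0.1713, 0.3352]
tool_rot: [179.7, -0.2, 94.6]
force: [0.3, 0.3, -0.1]
grip_width: 0.0608
```

Run:
```python
from h import *
o=env.get_obs();print(o['time_s'],o['tool_pos'],o['grip_width'],o['force'])
c,W=cam('scene');d,V=cam('wrist')
o=np.zeros((480,800,3),np.uint8)
o[:400,:400]=cv2.resize(c['image'][70:270,340:540],(400,400),interpolation=cv2.INTER_CUBIC)
o[:480,400:]=d['image'][:,120:520]
cv2.imwrite('pics/w4.png',o)
```

```text
13.2667 [0.5720327  0.17132323 0.33520787] 0.06080040479047305 [ 0.28240352  0.28653583 -0.08472764]
```

View pics/w4.png

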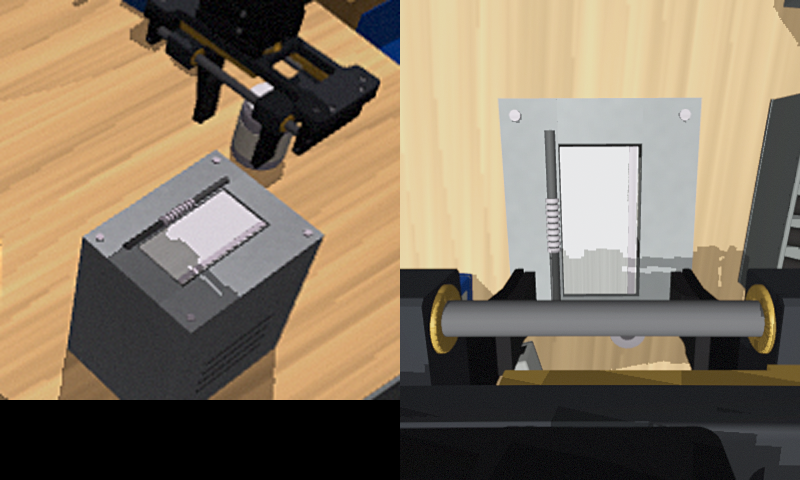

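The gripper is empty, the unit is gone into the box, the flap is shut level in the mouth, and the robot is clear of everything.

```bash
python3 -c "
from cell import env
print(env.sign_off())"
```

```text
the job is handed in; nothing more can be done
None
```

The slim unit is in the core-return box and I've handed the job in at about 13 s of the 38 s allowed. I gripped it across its 28 mm by the top and carried it upright to the mouth. I then pushed the flap wide open with its foot, about 65–70 mm below the lid, and released it there.

- **Final pictures:** they show the flap shut and level, the unit gone from the gripper, and the gripper about 135 mm above the lid. The force reading was near zero.
- **Not seen directly:** I couldn't see the unit resting on the floor pad. I infer it dropped fully because the flap closed and nothing was left in the mouth.
- **Finned unit:** I never went near it and felt no contact, but I took no final picture of it.
- **Disagreements:** the two cameras and the wrist check agreed to about 1–2 mm. The arm drifted up to 15 mm during fast moves, and I corrected that before the grasp and before entering the mouth.

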